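Draw the spray booth's sloping front shut with a hook pole

ROBOT

A 6-joint arm with a two-finger parallel gripper is mounted at the origin on a cart in front of the work surface, level with it; the furniture and walls round the work are solid. World frame = base frame: x ahead of the robot, y to its left, z up, the work surface at z = 0. Lengths are in m, angles in rad, forces in N, time in s.
With the tool pointing down it reaches from about 0.275 to 1 m from the base axis. Payload 8.4 kg.
Tool frame: the origin (TCP) lies on the centre line of the jaws, within the pads' length; the fingertips stand 17 mm ahead of it and the grasp point (between the pads) lies 2 mm behind it (bot.tcp_to_tips is the y of the fingertips in the tool frame, in m); y points along the fingers, z is the direction in which the jaws open and shut, and the axes are right-handed (so a half turn about y gives the same grasp; the last joint's range is limited). The gripper opens to 85 mm and grips with 20 to 120 N. Pads are 22 mm wide; open, the fingers measure 114 mm over their backs; the gripper's body (76 mm by 85 mm) begins 54 mm behind the grasp point. The pads swing forward as they close: fully open they stand 13 mm farther back than shut.
Start: joints at [1.188, 0.353, 1.633, -0, 1.155, -0.002], TCP at [0.232, 0.58, 0.248] pointing down, gripper open.
Joint ranges: [-2.63, 2.63], [-0.92, 2.1], [0.06, 2.66], [-1.3, 4.44], [0, 2.69], [-3.02, 3.02]. Speed limits (rad/s): [2.22, 2.22, 2.79, 3.14, 3.14, 3.14].

INTERFACE

Orientations are given as a unit quaternion [x, y, z, w].
In Python, from workcell import bot, hand, kinematics, get_obs, vision, hand_in gives the robot as it stands. The module is installed in compiled form; this text tells all that it offers. Calls block until the motion is done:
- bot.reach(position, orientation): joint-space move of the TCP to a pose.
- bot.servo_line(position, ori=None, velocity=0.15): straight line of the TCP; ori=None keeps the orientation; velocity is the mean speed in m/s.
- bot.goto_joints(angles): joint-space move.
- hand.move_gripper(opening, strength=None): finger opening in m; strength is the grip in N (None keeps the last); returns when the fingers have stopped.
- bot.dwell(seconds).
- kinematics.solve_ik(position, orientation): joint angles nearest the present ones, or None.
- get_obs(): the state.
- vision.read_camera(name): name is "scene" or "top" or "wrist"; returns a dict with "frame" (420x560x3 uint8, red, green, blue), "intrinsics" (3x3 intrinsics, pixels), "view" (4x4, takes a point from world to camera coordinates). Camera axes: x right, y down, z forward; pixel columns grow to the right and rows downward; lengths in m; the calibration is good to about 2 mm. A picture is of the moment at which its call begins. There is no depth.
A pose or a line that the arm cannot do raises bot.IKError and nothing moves.
- hand_in(): hands the job in, once; it reports no verdict.
The state is a dict: "time_s": time; "joint_pos": joint angles; "joint_vel": joint speeds; "joint_efforts": joint torques, N m; "position": TCP position; "orientation": TCP orientation; "wrist_force": force on the tool from outside, world axes, zero at the start; "ft_torque": the same for the moment, N m; "gripper_width": finger opening in m.
Only numpy, scipy, OpenCV 4.12 (cv2) and the standard library are available. Lean on these libraries where they do the work, as an engineer would, in place of code of your own. Each camera call takes 0.05 s, during which the arm holds its last target.

TASK

The casting in the bench spray booth has just been painted, and the booth's sloping sliding front stands open and is tacky with overspray: take the hook pole from its plywood rest, hook it down into the brass ring on top of the front and draw the front down the slope until the roller catch on its right-hand track has dropped in behind the brass keeper. Near the end a sprung buffer pushes back and soon after the catch it is solid, so pull slowly and by feel, keeping the load between pole and booth under 16 N, with no hand or arm on the booth itself. Then unhook the pole, lay it back in its rest the way it lay, hook down and to the same end, and let go; leave the casting and the other things on the bench alone.

Things in the scene. Friction and masses are not known exactly. Their poses are not given: they have to be found in the camera images.
- booth: White bench spray booth, 245 deep (x) x 300 wide (y) x 293 high, fixed. Origin: centre of its underside; x points to its back (away from the robot), z up. Its front slopes at 45 degrees from x = -120, z = 70 up to x = 100, z = 290. The clear aluminium-framed sliding front (155 along the slope, 258 wide) runs straight down it along (-0.707, 0, -0.707). Only the pole may touch the booth.
- sash (a joint): Sliding front: way drawn down the slope, m; 0 = fully open, starts at 0 to 0.025, stays where left. Takes 1 to 5 N to move. Home lies anywhere from 0.094 to 0.126, as the slotted catch plate is set: over the last 8 mm the sprung buffer raises the pull to 7 to 11 N, there the catch drops in; 1.5 mm on the buffer is solid and the pull soars.
- buffer (a joint): Black sprung buffer on the slotted steel catch plate on the right-hand track, met by the keeper 8 mm before home: how far it is pressed in, m (0 = out, 0.008 = home, 0.0095 = solid). Stiffness 0.6 N/mm from 1 N.
- catch (a joint): Spring roller catch (white 9 mm roller beside a dark housing) on the right-hand track: how far its roller is pushed aside, m. 0 = out; the brass keeper wedge on the front pushes it to 0.004 over the last 23 mm, and it drops back to 0 in the last 4 mm before home, behind the keeper. Shut = buffer over 0.0065 and this back at 0 (under 0.0008).
- ring (a point): Centre of the brass pull ring on a stem on the middle of the front's top rail, 0.25 to 0.30 m above the bench at first; moves with the front. Bore 25, wire 6. Its z is the bore's axis, up and towards the robot, 22.5 degrees off vertical; x to the booth's back and 22.5 degrees up; stem on its +x side. The hook goes in from above along -z; 38 mm are free below the centre.
- pole: Hook pole, 212 long, 90 g. Origin: centre of the grip on its handle. x points along it to the hook, z up as it lies in the rest. Handle: brown wood, flat-sided, x = -65 to 40, 18 wide (y), 26 high (z). Then an 8 mm steel rod at z = 0, bent straight down (-z) at x = 135. Balances at about x = 15.
- hook_tip (a point): End of the hook's limb, (135, 0, -28) mm in the pole's frame, axes as the pole's. The 8 mm steel limb runs from here up (+z of the pole) to the rod at z = 0; its round end reaches 4 mm further down.
- rest: Plywood rest of the pole, 165 x 70, fixed. Origin: on the bench under the grip; x as the pole's lying in it. Slotted uprights 12 thick: at x = -50 for the handle (slot 25 wide, flared, floor 43 high, prongs to 69), at x = 78 for the rod (slot 18 wide, flared, floor 52 high, prongs to 81). The pole lies with its origin 56 above the rest's, hook down beyond the front upright.
- nose_piece: Gloss black horned casting, 69 x 96 x 39, just painted, lying on the booth's floor. Leave it alone.
- spray_can: Aerosol can, 68 dia x 219, standing; bystander.
- paint_bottle_1: Dark red tint bottle with white cap, 36 dia x 101, standing; bystander.
- paint_bottle_3: Ochre tint bottle with black cap, 36 dia x 101, standing; bystander.
- blue_tape_roll: Roll of blue tape, 100 dia x 24, lying; bystander.
- sanding_block: Sanding sponge block, 62 x 96 x 28, lying; bystander.
- marker: Felt marker, black and blue, 130 long, lying; bystander.
- packing_tape: Roll of printed packing tape, 95 dia x 48, lying; bystander.
- screwdriver: Screwdriver with yellow handle, 192 long, lying; bystander.
- wood_tool_a: Boxwood modelling tool, 170 long, lying; bystander.
Not all that is in view belongs to the job. Leave any purple look-alike of the rest alone.

How it is judged:
By the outcome, as a careful person would: the job done as asked, in the order asked, and still so for the second after the job is handed in, with the robot touching nothing.
It also fails if it takes over 61 s, if anything falls off the work surface, if the arm or the gripper's body presses on something with over 40 N, if the wrist force passes 120 N, or if a joint passes its speed limit or range.

## Working session

There is one attempt and no reset: what is moved stays moved. The work goes in short steps, each a Python script; the robot and the scene stay as the last script left them, time stands still between calls to the robot, and variables do not carry over. Pictures are saved under pics/ and viewed, and the job is handed in when it is done.

```bash
mkdir -p pics; python3 - <<'E'
from workcell import bot, hand, kinematics, get_obs, vision
import cv2,json,numpy as np
o=get_obs();print(o)
print(bot.tcp_to_tips)
for n in ["scene","top","wrist"]:
    r=vision.read_camera(n)
    cv2.imwrite(f"pics/a_{n}.png",cv2.resize(r["frame"][:,:,::-1],(800,600),interpolation=cv2.INTER_CUBIC))
    np.savez(f"pics/a_{n}.npz",**r)
    print(n,r["intrinsics"].tolist(),np.round(r["view"],4).tolist())
E
```

```text
{'time_s': 0.0, 'joint_pos': array([ 1.18765322e+00,  3.53614634e-01,  1.63415989e+00, -1.82811271e-05,
        1.15518292e+00, -2.39195859e-03]), 'joint_vel': array([-0.00029897,  0.00207   , -0.0008057 ,  0.0005935 ,  0.00058041,
       -0.00241953]), 'joint_efforts': array([-1.48863724e-03, -6.05270863e+01, -3.42050850e+01, -1.02168381e-04,
        9.53114679e-03, -1.50808586e-05]), 'position': array([0.23208949, 0.57981394, 0.24757157]), 'orientation': array([ 0.6948067 , -0.13388823,  0.13371495, -0.69385726]), 'wrist_force': array([-0.19165293, -0.17726591, -0.81364052]), 'ft_torque': array([ 0.00156104, -0.00506446, -0.02495036]), 'gripper_width': 0.0856178837648914}
0.017
scene [[502.6137870377675, 0.0, 267.07277418604826], [0.0, 502.6137870377675, 212.05646669038427], [0.0, 0.0, 1.0]] [[0.7832, -0.6218, 0.0038, -0.3759], [-0.3338, -0.4255, -0.8411, 0.3618], [0.5246, 0.6575, -0.5408, 1.7385], [0.0, 0.0, 0.0, 1.0]]
top [[379.155297970132, 0.0, 280.33849225242636], [0.0, 379.155297970132, 217.6790530800322], [0.0, 0.0, 1.0]] [[0.0161, -0.9999, 0.0009, 0.0669], [-0.9924, -0.0161, -0.1217, 0.553], [0.1217, 0.0011, -0.9926, 1.5612], [0.0, 0.0, 0.0, 1.0]]
wrist [[349.05161712353055, 0.0, 274.96504314587577], [0.0, 349.05161712353055, 209.5736738370795], [0.0, 0.0, 1.0]] [[0.3714, 0.9285, -0.0019, -0.6235], [0.8975, -0.3585, 0.257, -0.0331], [0.238, -0.0972, -0.9664, 0.3779], [0.0, 0.0, 0.0, 1.0]]
```

View pics/a_scene.png

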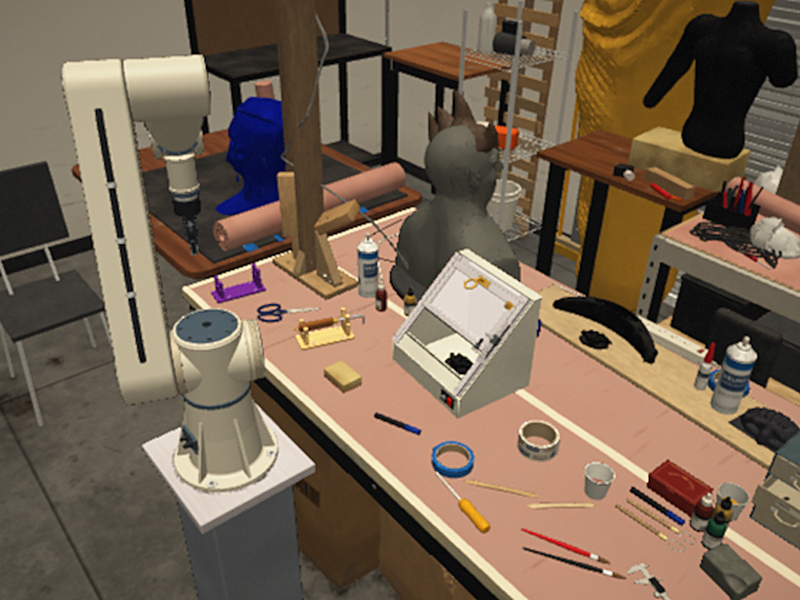

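View pics/a_top.png

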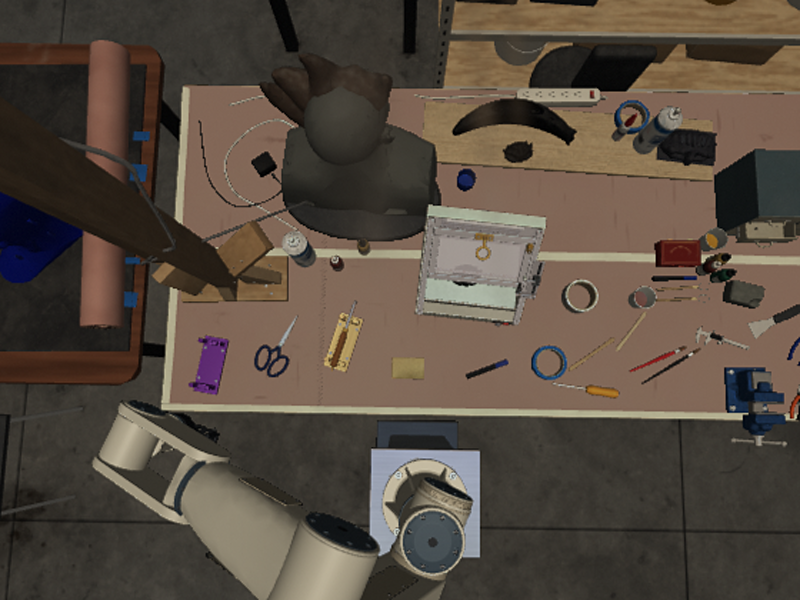

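View pics/a_wrist.png

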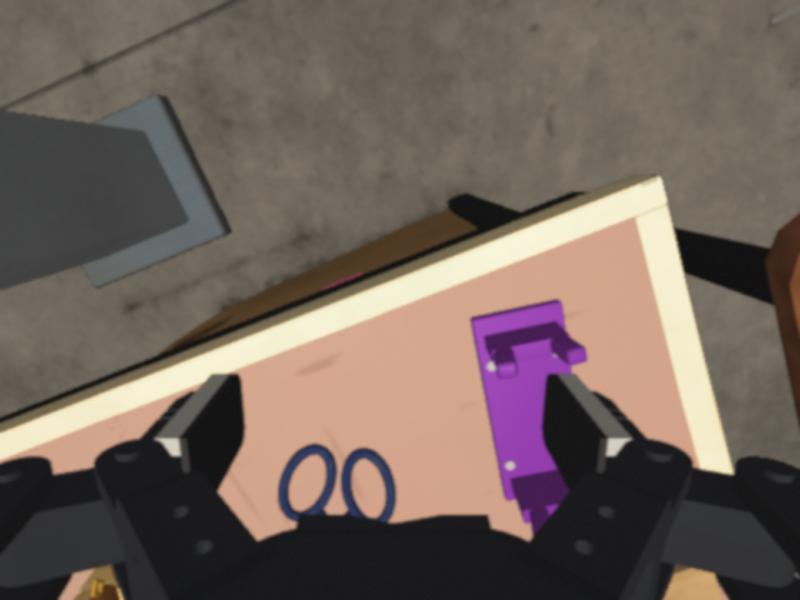

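Candidates in 800x600 pixels:
- **Rest and pole:** the plywood rest carrying a brown-handled pole, top (343,340) and scene (325,325). The purple look-alike, empty, is at top (210,364) and scene (238,283). By the description I choose the plywood one.
- **Ring:** top (483,252) and scene (470,283). The small brass piece at top (529,247) is the keeper.

Next I'll check close crops.

```bash
python3 - <<'E'
import cv2,numpy as np
def crop(n,x0,y0,x1,y1,out):
    f=np.load(f"pics/a_{n}.npz")["frame"][y0:y1,x0:x1,::-1]
    s=min(800/f.shape[1],600/f.shape[0]); im=cv2.resize(f,None,fx=s,fy=s,interpolation=cv2.INTER_CUBIC)
    cv2.imwrite(out,im); return im,s
print(crop("top",215,200,265,270,"pics/c1.png")[1],crop("top",285,140,385,230,"pics/c2.png")[1],crop("scene",200,205,265,250,"pics/c3.png")[1],crop("scene",270,170,390,290,"pics/c4.png")[1])
E
cd pics; python3 -c "
import cv2,numpy as np
a=[cv2.resize(cv2.imread(f'c{i}.png'),(400,300)) if i in(3,) else cv2.imread(f'c{i}.png') for i in (1,2,3,4)]
" 
```

```text
8.571428571428571 6.666666666666667 12.307692307692308 5.0
```

View pics/c1.png

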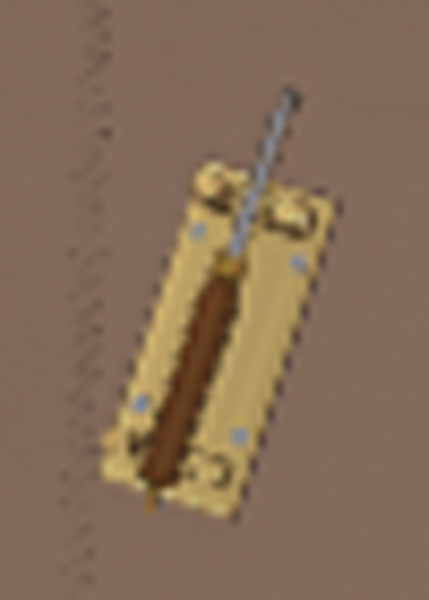

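View pics/c2.png

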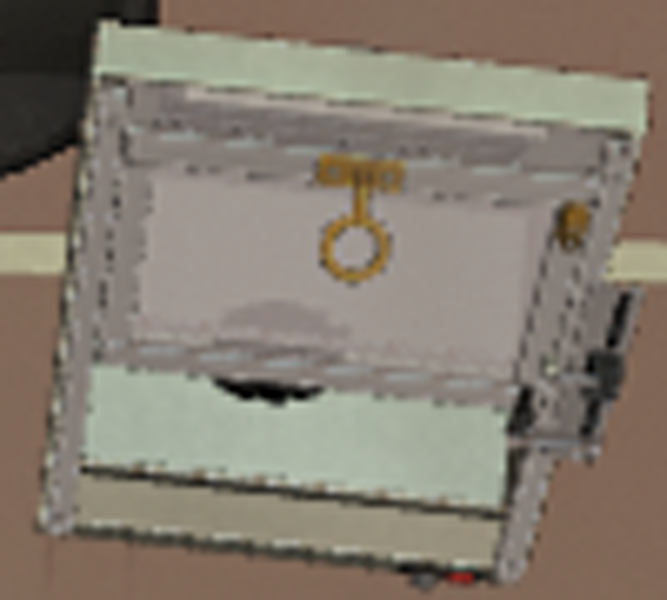

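View pics/c3.png

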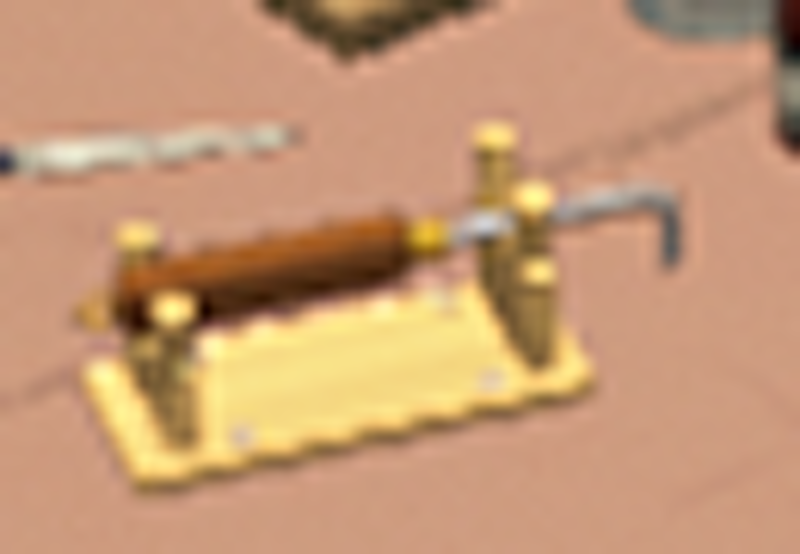

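View pics/c4.png

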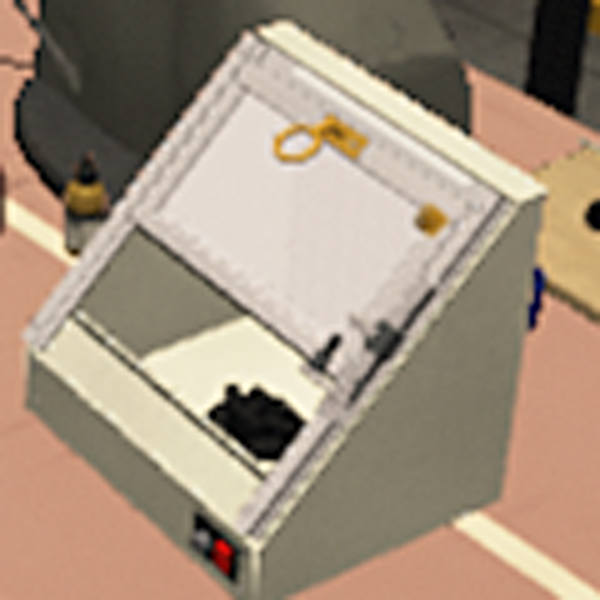

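```bash
cat > h.py <<'E'
import numpy as np, cv2
from scipy.spatial.transform import Rotation as R
def ray(cam,uv):
    V=cam["view"];K=cam["intrinsics"];Rm=V[:3,:3];c=-Rm.T@V[:3,3]
    d=Rm.T@np.linalg.inv(K)@np.array([uv[0],uv[1],1.]);return c,d/np.linalg.norm(d)
def onz(cam,uv,z):
    c,d=ray(cam,uv);return c+d*(z-c[2])/d[2]
def proj(cam,p):
    p=np.atleast_2d(p);V=cam["view"];q=(V[:3,:3]@p.T).T+V[:3,3];q=(cam["intrinsics"]@q.T).T;return q[:,:2]/q[:,2:]
def tri(obs):
    A=np.zeros((3,3));b=np.zeros(3)
    rs=[ray(c,u) for c,u in obs]
    for c,d in rs:
        M=np.eye(3)-np.outer(d,d);A+=M;b+=M@c
    p=np.linalg.solve(A,b);return p,[float(np.linalg.norm((np.eye(3)-np.outer(d,d))@(p-c))) for c,d in rs]
def load(n): 
    r=np.load(f"pics/{n}.npz");return {k:r[k] for k in r}
def un(p,s,off): return np.array([(p[0]+.5)/s-.5+off[0],(p[1]+.5)/s-.5+off[1]])
E
python3 - <<'E'
from h import *
t=load("a_top");s=load("a_scene")
st=60/7;so=(215,200)
butt=onz(t,un((160,478),st,so),.069);fer=onz(t,un((231,262),st,so),.06);hk=onz(t,un((291,97),st,so),.058)
print(butt,fer,hk,np.linalg.norm(hk-butt),np.degrees(np.arctan2(*(hk-butt)[1::-1])))
print("rest corners",[onz(t,un(p,st,so),.008)[:2].round(4) for p in [(205,165),(338,203),(105,475),(235,515)]])
ss=160/13
print("hook bend tri",tri([(t,un((291,97),st,so)),(s,un((660,195),ss,(200,205)))]))
s2=20/3
print("ring",tri([(t,un((355,249),s2,(285,140))),(s,un((297,143),5,(270,170)))]))
print("plate",tri([(t,un((360,173),s2,(285,140))),(s,un((343,137),5,(270,170)))]))
print("keeper",tri([(t,un((573,222),s2,(285,140))),(s,un((431,219),5,(270,170)))]))
# booth top edges z=.293
c=[onz(t,un(p,s2,(285,140)),.293) for p in [(102,22),(648,88),(98,78),(640,132)]]
print(np.round(c,4),np.degrees(np.arctan2(*(c[1]-c[0])[1::-1])),np.linalg.norm(c[1]-c[0]))
c=[onz(t,un(p,s2,(285,140)),.07) for p in [(45,525),(510,580)]]
print(np.round(c,4),np.degrees(np.arctan2(*(c[1]-c[0])[1::-1])),np.linalg.norm(c[1]-c[0]))
E
```

```text
[0.39031627 0.26472879 0.069     ] [0.49435709 0.23494741 0.06      ] [0.57515761 0.20839552 0.058     ] 0.19354782277712382 -16.949414078161894
rest corners [array([0.5472, 0.2547]), array([0.5292, 0.1879]), array([0.3926, 0.2994]), array([0.3741, 0.2348])]
hook bend tri (array([0.57370166, 0.21005731, 0.05410283]), [0.0023937799137375543, 0.0023937799137376367])
ring (array([ 0.66988413, -0.12701869,  0.28937441]), [0.0008382123944905977, 0.0008382123944905833])
plate (array([ 0.7142579 , -0.13129503,  0.280076  ]), [0.0007428467547607095, 0.0007428467547606038])
keeper (array([ 0.6888026 , -0.24638672,  0.27637743]), [0.0020815710369814803, 0.002081571036981278])
[[ 0.7928  0.0095  0.293 ]
 [ 0.7609 -0.2852  0.293 ]
 [ 0.7616  0.0114  0.293 ]
 [ 0.7365 -0.2804  0.293 ]] -96.17932543880853 0.2964013971941976
[[ 0.5454  0.0306  0.07  ]
 [ 0.516  -0.2557  0.07  ]] -95.86727693905483 0.2878250906199961
```

```bash
cat >> h.py <<'E'
def pole_R(yaw,tilt):  # pole axes; tilt = hook end up
    return R.from_euler("ZY",[yaw,-tilt]).as_matrix()
def tool_q(Rp,s):
    x,y,z=Rp.T
    return R.from_matrix(np.c_[s*x,-z,s*y]).as_quat()
def tcp_from_pole(o,Rp):  # grasp point 2mm behind TCP; pole origin at grasp point
    return np.asarray(o)-Rp[:,2]*0.002
E
python3 - <<'E'
from workcell import bot,kinematics,get_obs,vision
from h import *
o=get_obs();w=load("a_wrist")
Rt=R.from_quat(o["orientation"]).as_matrix();c=-w["view"][:3,:3].T@w["view"][:3,3]
print("cam in tool",Rt.T@(c-o["position"]),"axes",(Rt.T@w["view"][:3,:3].T).round(3))
print("tool axes",Rt.round(2))
yaw=np.radians(-16.5)
for s in (1,-1):
    Rp=pole_R(yaw,0);org=np.array([.4515,.246,.056])
    for dz in (0,.1,.2):
        q=kinematics.solve_ik(tcp_from_pole(org+[0,0,dz],Rp),tool_q(Rp,s));print(s,dz,None if q is None else np.round(q,2))
    for tr in (0,.06,.126):
        Rp=pole_R(np.radians(-6),np.radians(22.5))
        ring=np.array([.67,-.127,.289])+tr*np.array([-.703,.074,-.707])
        tip=ring-Rp[:,2]*.02; org2=tip-Rp@[.135,0,-.028]
        q=kinematics.solve_ik(tcp_from_pole(org2,Rp),tool_q(Rp,s));print("hook",s,tr,org2.round(3),None if q is None else np.round(q,2))
E
```

```text
cam in tool [-0.0652474  -0.12480576 -0.00059811] axes [[-0.     0.966  0.257]
 [ 0.001 -0.257  0.966]
 [ 1.     0.    -0.001]]
tool axes [[ 0.93 -0.    0.37]
 [-0.37 -0.    0.93]
 [-0.   -1.   -0.  ]]
1 0 [ 0.5   0.46  2.01 -0.    0.67 -0.79]
1 0.1 [ 0.5   0.3   1.95 -0.    0.89 -0.79]
1 0.2 [ 0.5   0.17  1.86 -0.    1.11 -0.79]
hook 1 0 [ 0.543 -0.114  0.245] [-0.24  0.08  2.06  0.09  0.61 -1.77]
hook 1 0.06 [ 0.501 -0.109  0.202] [-0.25  0.08  2.18  0.12  0.5  -1.81]
hook 1 0.126 [ 0.454 -0.104  0.156] [-0.27  0.1   2.31  0.19  0.36 -1.9 ]
-1 0 [ 0.5   0.46  2.01 -0.    0.67  2.35]
-1 0.1 [ 0.5   0.3   1.95 -0.    0.89  2.35]
-1 0.2 [ 0.5   0.17  1.86 -0.    1.11  2.35]
hook -1 0 [ 0.543 -0.114  0.245] [-0.24  0.08  2.06  0.09  0.61  1.37]
hook -1 0.06 [ 0.501 -0.109  0.202] [-0.25  0.08  2.18  0.12  0.5   1.33]
hook -1 0.126 [ 0.454 -0.104  0.156] [-0.27  0.1   2.31  0.19  0.36  1.24]
```

```bash
cat >> h.py <<'E'
def snap(vision,cam,name,crop=None,view=True):
    r=vision.read_camera(cam);np.savez(f"pics/{name}.npz",**r)
    f=r["frame"][:,:,::-1]
    if crop: x0,y0,x1,y1=crop;f=f[y0:y1,x0:x1]
    s=min(800/f.shape[1],600/f.shape[0]);cv2.imwrite(f"pics/{name}.png",cv2.resize(f,None,fx=s,fy=s,interpolation=cv2.INTER_CUBIC))
    return r
E
python3 - <<'E'
from workcell import bot,kinematics,get_obs,vision
from h import *
Rp=pole_R(np.radians(-16.7),0);org=np.array([.4515,.246,.056])
bot.reach(tcp_from_pole(org+[-.03,0,.16],Rp),tool_q(Rp,1))
r=snap(vision,"wrist","b_wrist");o=get_obs();print(o["time_s"],o["position"],o["wrist_force"])
E
```

```text
1.6333 [0.42153492 0.24694867 0.21415172] [0.34489938 0.98890677 0.08835181]
```

View pics/b_wrist.png

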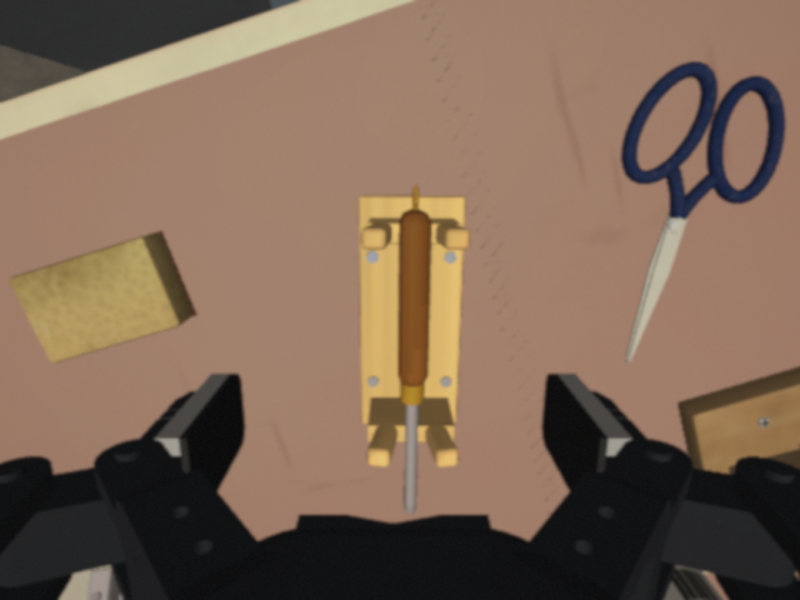

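```bash
python3 - <<'E'
from workcell import bot,kinematics,get_obs,vision
from h import *
w=load("b_wrist");hsv=cv2.cvtColor(w["frame"],cv2.COLOR_RGB2HSV)
f=w["frame"].astype(int)
# brown handle mask
sub=slice(130,290);m=np.zeros(f.shape[:2],np.uint8)
m[140:275,270:312]=((f[140:275,270:312,0]<170)&(f[140:275,270:312,0]-f[140:275,270:312,2]>50)&(f[140:275,270:312,1]<95)).astype(np.uint8)*255
n,l,st,ce=cv2.connectedComponentsWithStats(m);i=1+np.argmax(st[1:,4]);print(st[i],ce[i])
m=(l==i)
rows=[v for v in range(st[i][1]+6,st[i][1]+st[i][3]-6)]
mid=[(np.where(m[v])[0].mean(),np.ptp(np.where(m[v])[0])+1) for v in rows]
P=np.array([onz(w,(u[0],v),.069) for u,v in zip(mid,rows)])
d=P[:,:2]-P[:,:2].mean(0);vv=np.linalg.svd(d)[2][0];vv*=np.sign(vv[0]);print("yaw",np.degrees(np.arctan2(vv[1],vv[0])),"mid",P.mean(0),"w",np.median([u[1] for u in mid]))
for v in (st[i][1],st[i][1]+st[i][3]-1):
    u=np.where(m[v])[0].mean();print(v,onz(w,(u,v+.0),.066))
k=1.428571
for nm,p,z in [("butt",(415,210),.060),("ferr start",(412,386),.066),("rodlow",(411,505),.06),("rodtop",(412,405),.06)]:
    print(nm,onz(w,un(p,k,(0,0)),z))
print("base corners",[onz(w,un(p,k,(0,0)),.008)[:2].round(4) for p in [(360,197),(465,197),(361,424),(458,424)]])
# look over the ring
Rp=pole_R(np.radians(-6),0);ring=np.array([.67,-.127,.289])
q=tool_q(Rp,1)
for j,(dx,dz) in enumerate([(.10,.17),(.04,.21)]):
    p=ring+Rp@[dx,0.02*(1-2*j),dz]
    print(kinematics.solve_ik(p,q))
E
```

```text
[ 270  146   42  124 2547] [289.70514331 205.27915194]
yaw -17.39876605276497 mid [0.43006377 0.25589743 0.069     ] w 20.0
146 [0.38314128 0.26981127 0.066     ]
269 [0.48172814 0.24016719 0.066     ]
butt [0.38439137 0.26999995 0.06      ]
ferr start [0.48259556 0.23969623 0.066     ]
rodlow [0.56581421 0.21522712 0.06      ]
rodtop [0.49746874 0.23563293 0.06      ]
base corners [array([0.3708, 0.2389]), array([0.3905, 0.3045]), array([0.5273, 0.19  ]), array([0.5477, 0.2583])]
[-1.53132049e-01  5.20859436e-01  9.36284942e-01 -4.44089210e-16
  1.68444828e+00 -1.61920862e+00]
[-2.12387422e-01  4.09087429e-01  1.02486638e+00 -4.44089210e-16
  1.70763885e+00 -1.67846399e+00]
```

```bash
python3 - <<'E'
from workcell import bot,kinematics,get_obs,vision
from h import *
Rp=pole_R(np.radians(-6),0);ring=np.array([.67,-.127,.289]);q=tool_q(Rp,1)
for j,(dx,dz) in enumerate([(.07,.17),(.03,.23)]):
    bot.reach(ring+Rp@[dx,0.02*(1-2*j),dz],q)
    snap(vision,"wrist",f"r{j}")
print(get_obs()["time_s"])
E
```

```text
4.1083
```

View pics/r0.png

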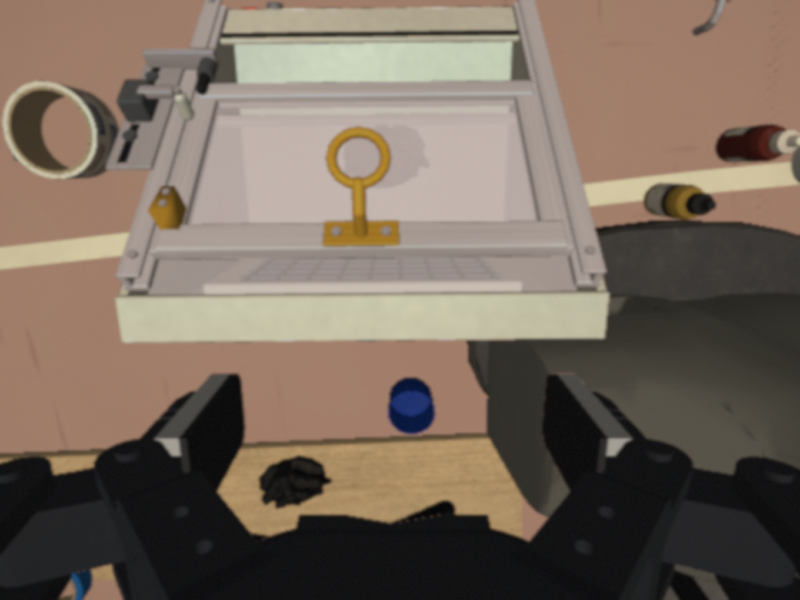

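View pics/r1.png

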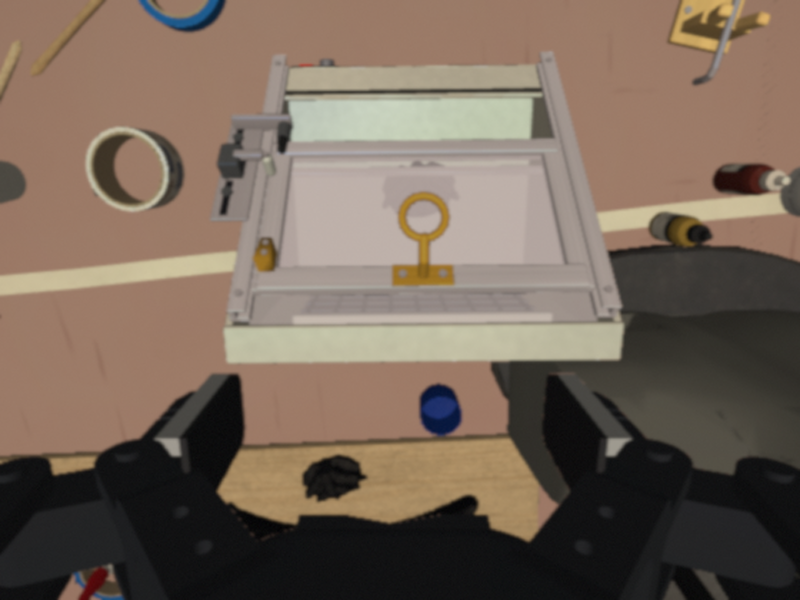

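```bash
python3 - <<'E'
from h import *
k=1/0.7
W=[load("r0"),load("r1")];t=load("a_top");s=load("a_scene")
C=[]
for w,(u,v) in zip(W,[(358.5,157.5),(424,217)]):
    c=un((u,v),k,(0,0)).astype(int);f=w["frame"].astype(int)
    m=((f[:,:,0]-f[:,:,2]>70)).astype(np.uint8)
    M=np.zeros_like(m);y0,x0=c[1]-26,c[0]-28;M[y0:c[1]+24,x0:c[0]+28]=m[y0:c[1]+24,x0:c[0]+28]
    cs,h=cv2.findContours(M*255,cv2.RETR_CCOMP,cv2.CHAIN_APPROX_NONE)
    inner=[q for q,hh in zip(cs,h[0]) if hh[3]>=0];inner=max(inner,key=len)
    e=cv2.fitEllipse(inner);print(e);C.append(e[0])
print("wrist ring",tri(list(zip(W,C))))
rt=un((355,249),20/3,(285,140));rs=un((297,143),5,(270,170))
print("all ring",tri(list(zip(W,C))+[(t,rt),(s,rs)]))
g=lambda a,b:tri([(W[0],un(a,k,(0,0))),(W[1],un(b,k,(0,0)))])
P={n:g(a,b) for n,a,b in [("plateR",(324,234),(393,275)),("plateL",(399,233),(453,274)),("keeper",(167,208),(264,255)),("roller",(184,106),(268,166)),
 ("topFR",(120,293),(228,328)),("topFL",(607,293),(621,325)),("topBR",(125,341),(229,361)),("topBL",(606,338),(620,358)),("lipR",(222,38),(290,95)),("lipL",(519,40),(541,96)),
 ("housing",(137,99),(229,160)),("railR",(152,240),(250,280)),("railL",(568,240),(592,280))]}
for n,(p,r) in P.items(): print(n,p.round(4),np.round(r,4))
a=P["topFR"][0];b=P["topFL"][0];print("yaw",np.degrees(np.arctan2(*(b-a)[1::-1]))-90,np.linalg.norm(b-a))
a=P["plateR"][0];b=P["plateL"][0];print("yaw plate",np.degrees(np.arctan2(*(b-a)[1::-1]))-90,np.linalg.norm(b-a))
y=np.radians(-6);d=np.array([-np.cos(y)*.7071,-np.sin(y)*.7071,-.7071])
print("keeper->roller along slope",(P["roller"][0]-P["keeper"][0])@d)
E
```

```text
((250.3541259765625, 110.02037048339844), (30.39328384399414, 32.960479736328125), 83.36371612548828)
((296.1140441894531, 151.4993896484375), (25.40975570678711, 26.529621124267578), 94.32718658447266)
wrist ring (array([ 0.6689003 , -0.12629663,  0.28940809]), [2.5098112996553828e-05, 2.509811299677929e-05])
all ring (array([ 0.66931939, -0.12668344,  0.28963117]), [0.000550955121390959, 0.0006046574908521525, 0.0013990845882063264, 0.0004234421581271666])
plateR [ 0.7106 -0.1524  0.2817] [0.0003 0.0003]
plateL [ 0.7154 -0.1073  0.2772] [0.0002 0.0002]
keeper [ 0.6862 -0.2472  0.2741] [0.0002 0.0002]
roller [ 0.6209 -0.2473  0.215 ] [0.0006 0.0006]
topFR [ 0.7323 -0.2754  0.2983] [0.0014 0.0014]
topFL [0.7591 0.0082 0.3038] [0.0005 0.0005]
topBR [ 0.7631 -0.2843  0.2887] [0.0004 0.0004]
topBL [0.8001 0.0225 0.2694] [0. 0.]
lipR [ 0.5557 -0.2386  0.1207] [0.0014 0.0014]
lipL [0.5788 0.0158 0.0935] [0.0005 0.0005]
housing [ 0.6128 -0.2794  0.2133] [0.0005 0.0005]
railR [ 0.7048 -0.2621  0.2715] [0.0002 0.0002]
railL [ 0.7288 -0.0067  0.2857] [0.0006 0.0006]
yaw -5.413687344514855 0.28492156050447176
yaw plate -6.060041949752673 0.045566631460794885
keeper->roller along slope 0.08776632019785774
```

```bash
python3 - <<'E'
from workcell import bot,hand,kinematics,get_obs,vision
from h import *
Rp=pole_R(np.radians(-16.9),0);org=np.array([.445,.2513,.056]);q=tool_q(Rp,1)
bot.reach(tcp_from_pole(org+[0,0,.12],Rp),q)
bot.servo_line(tcp_from_pole(org,Rp),velocity=.12)
o=get_obs();print(o["time_s"],o["position"],o["wrist_force"])
hand.move_gripper(.010,80)
o=get_obs();print(o["time_s"],o["gripper_width"],o["position"],o["wrist_force"])
snap(vision,"wrist","g0")
E
```

```text
7.3667 [0.44544459 0.25152261 0.05454309] [0.72781166 0.46038834 0.00684565]
7.9917 0.016876478100117002 [0.44512002 0.25135434 0.05430271] [-0.26501542 -0.4650956   5.44922965]
```

View pics/g0.png

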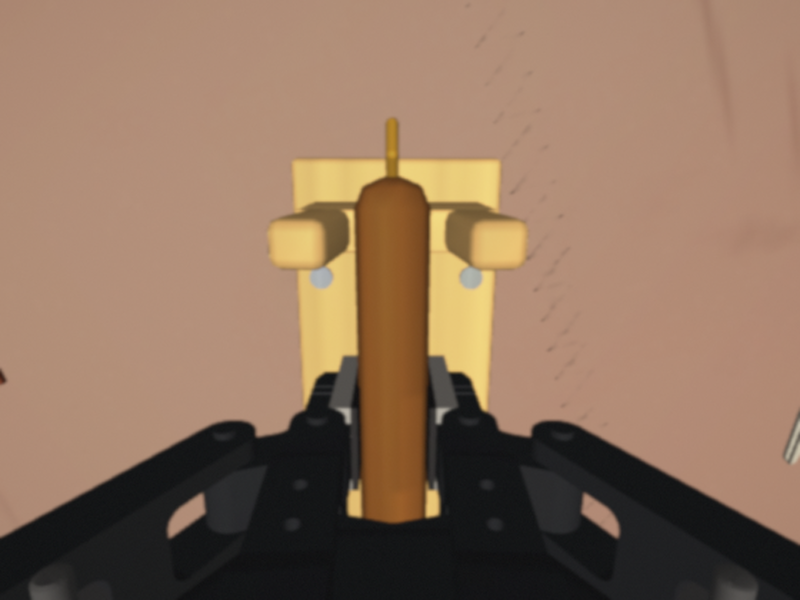

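```bash
cat >> h.py <<'E'
ORG=np.array([.445,.2513,.056]); REST_TCP=np.array([.44512,.25135,.0543]); YREST=np.radians(-16.9)
YB=np.radians(-5.9); RING=np.array([.669,-.1264,.2894]); RR=pole_R(YB,np.radians(22.5))
D=np.array([-np.cos(YB),-np.sin(YB),-1])/np.sqrt(2)
def hook_tcp(tip): return tcp_from_pole(np.asarray(tip)-RR@[.135,0,-.028],RR)
E
python3 - <<'E'
from workcell import bot,hand,kinematics,get_obs,vision
from h import *
o=get_obs();p=o["position"]
bot.servo_line(p+[0,0,.2],velocity=.2)
tip=RING+RR[:,2]*.045
bot.reach(hook_tcp(tip),tool_q(RR,1))
bot.dwell(.3)
o=get_obs();print(o["time_s"],o["gripper_width"],o["position"],hook_tcp(tip),o["wrist_force"])
for c in ("scene","top"):
    r=snap(vision,c,"p_"+c,(310,150,400,230) if c=="scene" else (285,140,385,215));
    print(c,proj(r,np.array([tip,tip+RR[:,2]*.028,RING])))
E
```

```text
10.8833 0.016870411190519793 [ 0.51808204 -0.11018562  0.30318992] [ 0.51791035 -0.1107864   0.30333318] [ 0.15179772 -0.55903376 -1.50478906]
scene [[325.9968706  189.6278328 ]
 [324.1202163  184.18171105]
 [328.93276534 198.14791041]]
top [[338.81622268 179.46165916]
 [339.67475326 180.84657423]
 [337.50803623 177.35139405]]
```

View pics/p_scene.png

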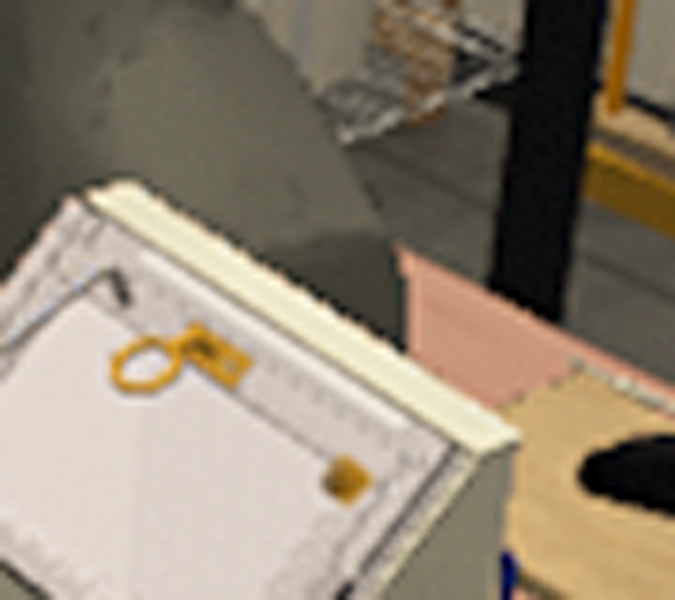

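View pics/p_top.png

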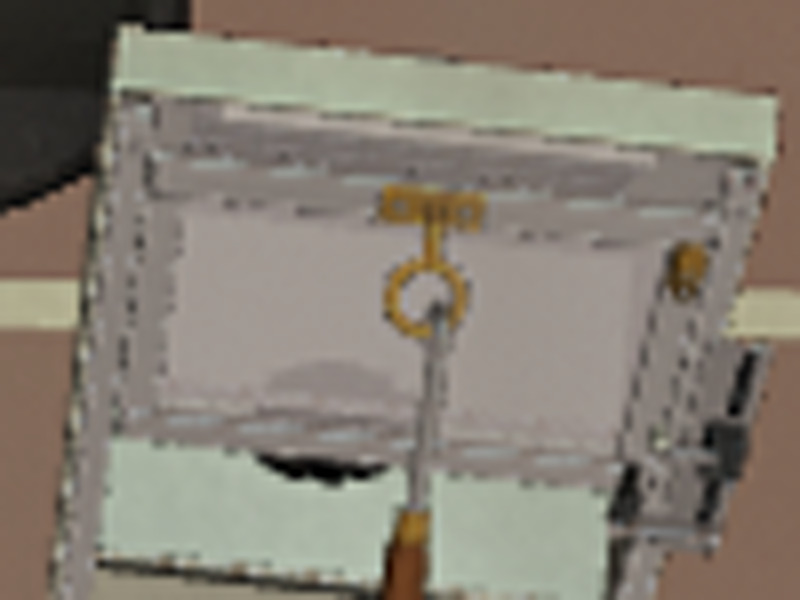

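```bash
cat >> h.py <<'E'
def wf(get_obs,bot,n=6,dt=.01):
    a=[]
    for _ in range(n):
        a.append(get_obs()["wrist_force"]);bot.dwell(dt)
    return np.mean(a,0)
E
python3 - <<'E'
from workcell import bot,hand,kinematics,get_obs,vision
from h import *
f0=wf(get_obs,bot,12);print("zero",f0);np.save("f0.npy",f0)
q=tool_q(RR,1)
for h in (.02,.005,-.005,-.012,-.018):
    bot.servo_line(hook_tcp(RING+RR[:,2]*h),ori=q,velocity=.06)
    f=wf(get_obs,bot,4)-f0;print(h,f.round(2),get_obs()["time_s"])
    if np.linalg.norm(f)>3: break
for c in ("scene","top"):
    snap(vision,c,"q_"+c,(310,150,400,230) if c=="scene" else (285,140,385,215))
E
```

```text
zero [-0.04541836  0.11250795 -0.91074734]
0.02 [0.21 0.08 0.03] 11.6833
0.005 [ 0.16 -0.19  0.41] 12.1167
-0.005 [ 0.12 -0.    0.35] 12.4667
-0.012 [ 0.23 -0.52  0.04] 12.7667
-0.018 [-0.24  0.34 -0.23] 13.05
```

View pics/q_scene.png

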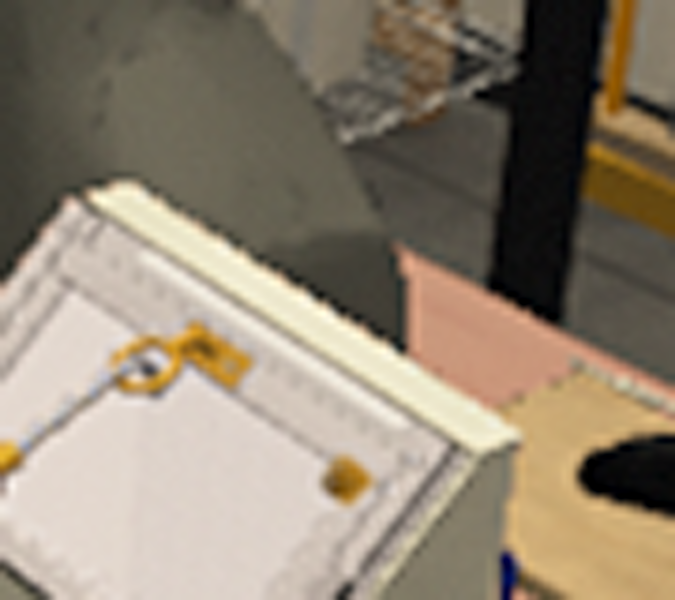

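View pics/q_top.png

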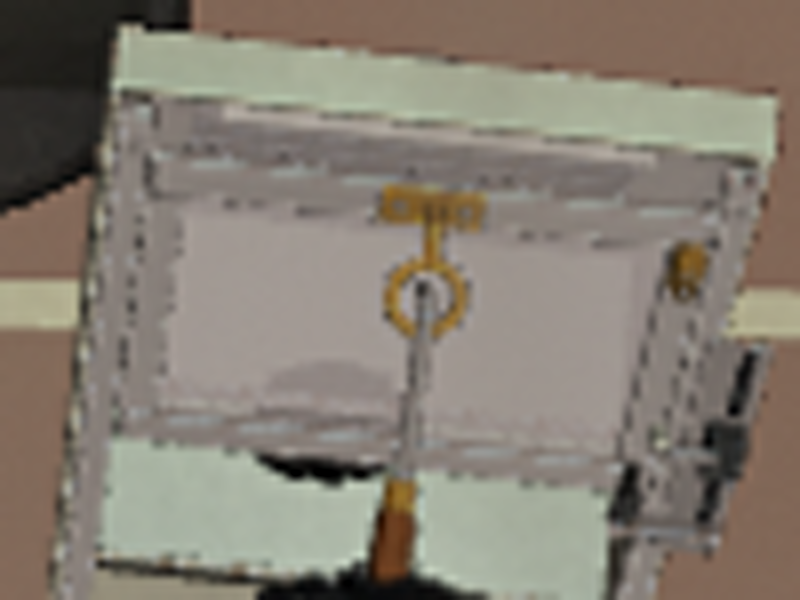

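```bash
cat >> h.py <<'E'
X0=RING-RR[:,2]*.018
E
python3 - <<'E'
from workcell import bot,hand,kinematics,get_obs,vision
from h import *
f0=np.load("f0.npy");q=tool_q(RR,1)
p0=hook_tcp(X0-RR[:,0]*.006)
bot.servo_line(p0,ori=q,velocity=.03)
s=0
while s<.0539:
    s+=.003 if s<.012 else .006
    bot.servo_line(p0+D*s,ori=q,velocity=.025)
    f=wf(get_obs,bot,3,.005)-f0;o=get_obs();print(round(s*1000,1),f.round(2),"pull",round(-f@D,2),"n",round(np.linalg.norm(f),2),round(o["time_s"],2))
    if np.linalg.norm(f)>9: break
np.save("s.npy",s)
snap(vision,"scene","u_scene",(270,150,390,240))
E
```

```text
3.0 [0.12 0.24 0.28] pull 0.27 n 0.39 13.79
6.0 [ 2.17 -0.53  1.21] pull 2.42 n 2.54 14.08
9.0 [ 1.89 -0.34  0.57] pull 1.76 n 2.01 14.38
12.0 [1.52 0.28 1.  ] pull 1.76 n 1.84 14.67
18.0 [0.79 0.16 0.92] pull 1.19 n 1.22 15.08
24.0 [ 1.35 -0.57  1.31] pull 1.92 n 1.97 15.5
30.0 [ 0.33 -0.55  1.03] pull 1.01 n 1.22 15.92
36.0 [ 0.72 -0.6   1.04] pull 1.29 n 1.41 16.33
42.0 [ 0.79 -0.97  1.31] pull 1.56 n 1.82 16.75
48.0 [ 0.52 -0.69  0.75] pull 0.94 n 1.14 17.17
54.0 [ 1.02 -0.7   0.55] pull 1.16 n 1.35 17.58
```

View pics/u_scene.png

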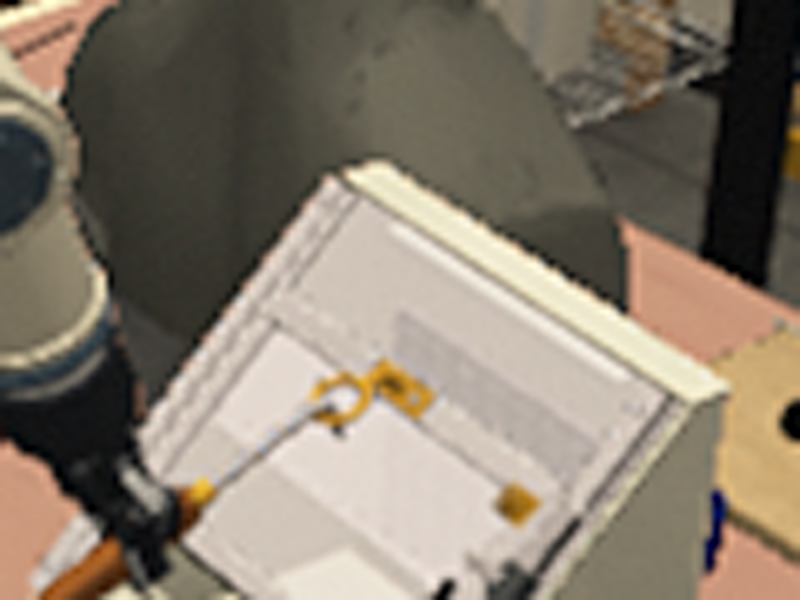

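```bash
python3 - <<'E'
from workcell import bot,hand,kinematics,get_obs,vision
from h import *
f0=np.load("f0.npy");q=tool_q(RR,1);p0=hook_tcp(X0-RR[:,0]*.006);s=float(np.load("s.npy"))
while s<.105:
    s+=.002 if s<.066 else .001
    bot.servo_line(p0+D*s,ori=q,velocity=.012)
    f=wf(get_obs,bot,4,.005)-f0;o=get_obs();print(round(s*1000,1),"pull",round(-f@D,2),"n",round(np.linalg.norm(f),2),f.round(1),round(o["time_s"],2))
    if np.linalg.norm(f)>5.5: break
np.save("s.npy",s)
snap(vision,"top","v_top",(285,140,385,215))
snap(vision,"scene","v_scene",(270,180,390,270))
E
```

```text
56.0 pull 2.59 n 2.63 [ 2.  -0.5  1.6] 17.98
58.0 pull 2.63 n 2.71 [ 2.1 -0.7  1.6] 18.33
60.0 pull 2.06 n 2.2 [ 1.6 -0.9  1.2] 18.68
62.0 pull 2.01 n 2.13 [ 1.5 -0.8  1.3] 19.03
64.0 pull 2.12 n 2.31 [ 1.8 -0.9  1.1] 19.38
66.0 pull 2.23 n 2.43 [ 1.6 -1.1  1.5] 19.73
67.0 pull 2.52 n 2.86 [ 2.1 -1.4  1.3] 20.02
68.0 pull 2.95 n 3.14 [ 2.2 -1.3  1.9] 20.3
69.0 pull 2.26 n 2.77 [ 2.1 -1.6  0.9] 20.58
70.0 pull 2.17 n 2.39 [ 1.9 -0.9  1.1] 20.87
71.0 pull 2.62 n 3.05 [ 2.4 -1.5  1.2] 21.15
72.0 pull 2.66 n 2.88 [ 2.  -1.3  1.6] 21.43
73.0 pull 1.92 n 2.36 [ 1.5 -1.5  1. ] 21.72
74.0 pull 2.34 n 2.8 [ 2.2 -1.4  1. ] 22.0
75.0 pull 2.71 n 3.24 [ 2.3 -1.8  1.3] 22.28
76.0 pull 2.8 n 3.01 [ 2.  -1.3  1.8] 22.57
77.0 pull 2.3 n 2.4 [ 1.6 -0.9  1.6] 22.85
78.0 pull 2.43 n 2.86 [ 1.9 -1.6  1.4] 23.13
79.0 pull 3.09 n 3.21 [ 2.4 -1.   1.8] 23.42
80.0 pull 2.55 n 2.98 [ 1.8 -1.7  1.7] 23.7
81.0 pull 2.58 n 2.99 [ 2.2 -1.6  1.3] 23.98
82.0 pull 2.38 n 2.86 [ 1.9 -1.7  1.3] 24.27
83.0 pull 2.99 n 3.34 [ 2.4 -1.6  1.6] 24.55
84.0 pull 3.39 n 3.75 [ 2.5 -1.8  2.1] 24.83
85.0 pull 3.75 n 4.08 [ 3.  -1.8  2.2] 25.12
86.0 pull 2.67 n 3.06 [ 2.2 -1.6  1.4] 25.4
87.0 pull 3.32 n 3.61 [ 2.7 -1.5  1.8] 25.68
88.0 pull 3.18 n 3.45 [ 2.5 -1.5  1.9] 25.97
89.0 pull 3.15 n 3.43 [ 2.1 -1.6  2.2] 26.25
90.0 pull 2.82 n 3.1 [ 2.1 -1.4  1.7] 26.53
91.0 pull 3.36 n 3.63 [ 2.3 -1.6  2.3] 26.82
92.0 pull 2.85 n 3.26 [ 2.3 -1.7  1.6] 27.1
93.0 pull 3.02 n 3.4 [ 2.5 -1.7  1.6] 27.38
94.0 pull 3.44 n 3.78 [ 2.6 -1.8  2.1] 27.67
95.0 pull 3.11 n 3.47 [ 2.6 -1.6  1.6] 27.95
96.0 pull 3.36 n 3.73 [ 2.7 -1.7  1.9] 28.23
97.0 pull 3.77 n 4.16 [ 3.  -1.9  2.2] 28.52
98.0 pull 3.89 n 4.27 [ 3.1 -1.9  2.2] 28.8
99.0 pull 4.59 n 5.03 [ 4.2 -1.7  2.1] 29.08
100.0 pull 5.56 n 6.02 [ 4.7 -2.3  2.9] 29.37
```

View pics/v_top.png

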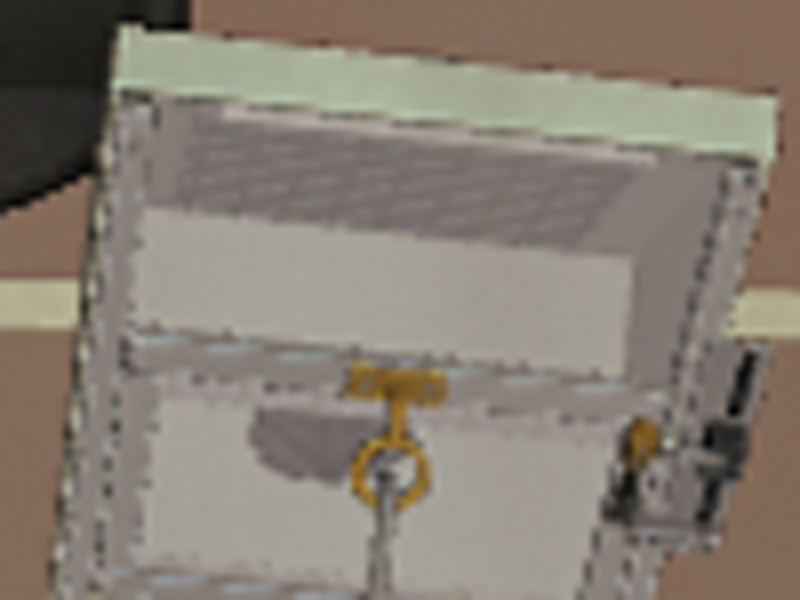

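View pics/v_scene.png

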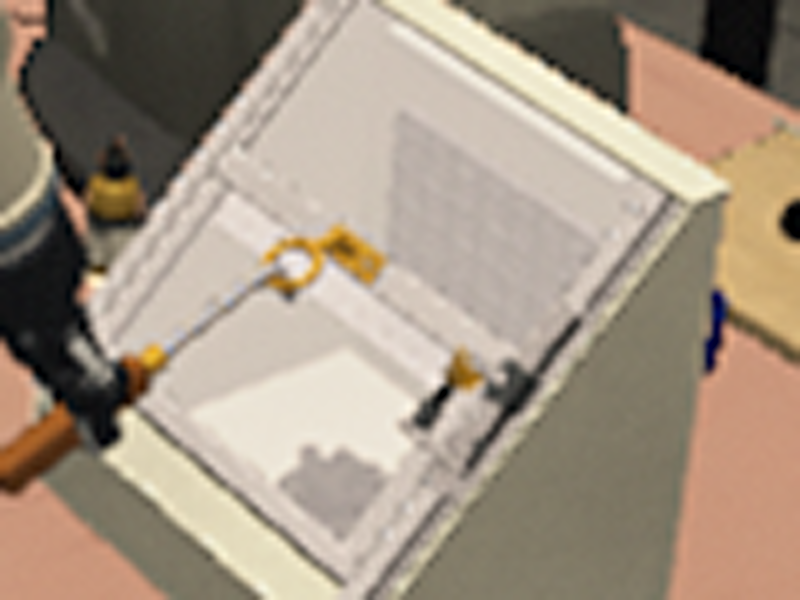

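```bash
python3 - <<'E'
from workcell import bot,hand,kinematics,get_obs,vision
from h import *
f0=np.load("f0.npy");q=tool_q(RR,1);p0=hook_tcp(X0-RR[:,0]*.006);s=float(np.load("s.npy"))
while s<.1099:
    s+=.001 if s<.1045 else .0005
    bot.servo_line(p0+D*s,ori=q,velocity=.008)
    f=wf(get_obs,bot,5,.005)-f0;o=get_obs();print(round(s*1000,1),"pull",round(-f@D,2),"n",round(np.linalg.norm(f),2),f.round(1),round((o["position"]-p0)@D*1000,2),round(o["time_s"],2))
    if np.linalg.norm(f)>10.3: break
np.save("s.npy",s)
snap(vision,"top","w_top",(285,140,385,215))
E
```

```text
101.0 pull 5.38 n 5.68 [ 4.5 -1.9  3. ] 100.73 29.78
102.0 pull 5.41 n 5.81 [ 4.8 -1.9  2.7] 101.72 30.1
103.0 pull 5.44 n 5.83 [ 4.8 -1.9  2.7] 102.69 30.42
104.0 pull 5.5 n 5.89 [ 4.8 -2.   2.8] 103.7 30.73
105.0 pull 5.97 n 6.39 [ 5.3 -1.9  2.9] 104.69 31.05
105.5 pull 5.29 n 5.85 [ 4.8 -2.3  2.5] 105.27 31.34
106.0 pull 5.83 n 6.27 [ 5.4 -1.7  2.7] 105.57 31.63
106.5 pull 5.95 n 6.29 [ 5.4 -1.5  2.9] 105.72 31.93
107.0 pull 6.63 n 7.12 [ 6.1 -2.   3.1] 105.87 32.22
107.5 pull 7.81 n 8.31 [ 7.2 -1.9  3.7] 106.06 32.51
108.0 pull 8.09 n 8.64 [ 7.6 -1.8  3.7] 106.47 32.8
108.5 pull 8.62 n 9.06 [ 7.8 -1.6  4.2] 106.77 33.09
109.0 pull 8.74 n 9.28 [ 8.1 -1.9  4.1] 107.21 33.38
109.5 pull 9.12 n 9.51 [ 8.1 -1.9  4.7] 107.58 33.67
110.0 pull 9.11 n 9.6 [ 8.4 -1.8  4.4] 107.96 33.97
```

View pics/w_top.png

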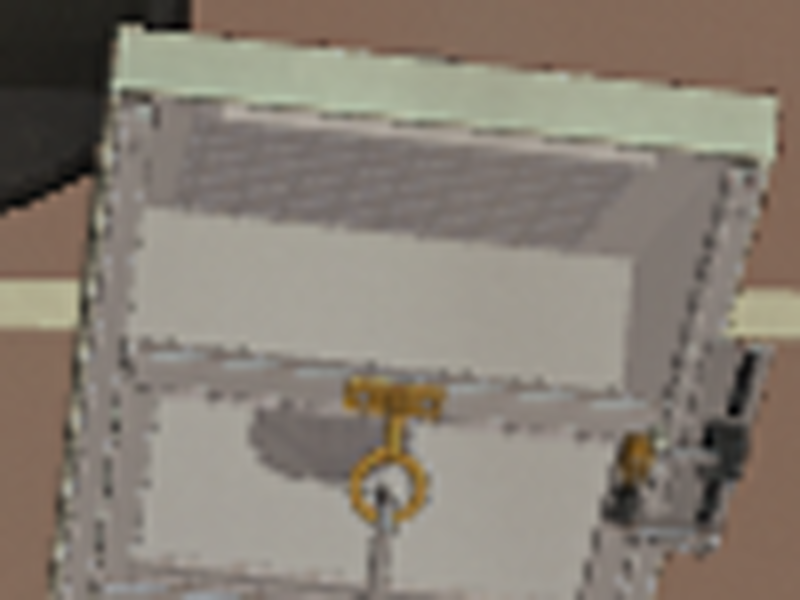

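```bash
python3 - <<'E'
from workcell import vision
from h import *
a=[]
for n in ("a_top","v_top","w_top"):
    f=load(n)["frame"][185:215,355:385,::-1];a.append(cv2.resize(f,(260,260),interpolation=cv2.INTER_CUBIC))
x=np.hstack(a)
snap(vision,"scene","w_scene")
a=[]
for n in ("a_scene","v_scene","w_scene"):
    f=load(n)["frame"][222:262,322:362,::-1];a.append(cv2.resize(f,(260,260),interpolation=cv2.INTER_CUBIC))
cv2.imwrite("pics/cmp.png",np.vstack([x,np.hstack(a)]))
E
```

```text
(no output)
```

View pics/cmp.png

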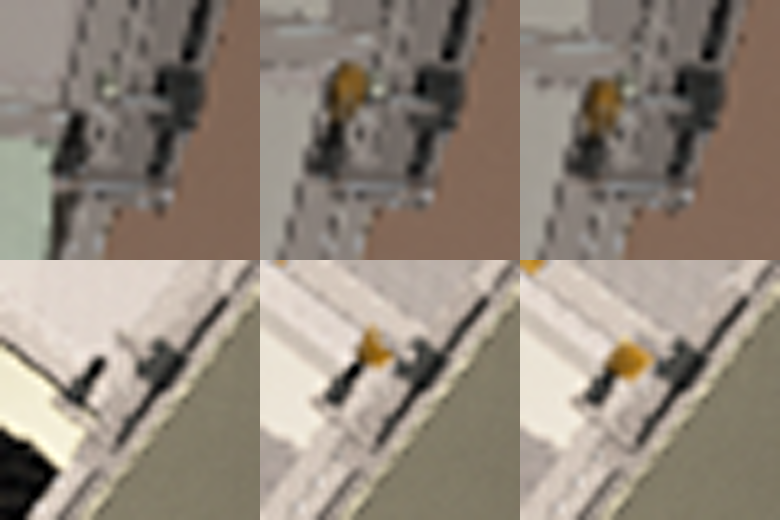

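```bash
python3 - <<'E'
from workcell import bot,hand,kinematics,get_obs,vision
from h import *
f0=np.load("f0.npy");q=tool_q(RR,1);p0=hook_tcp(X0-RR[:,0]*.006);s=float(np.load("s.npy"))
while s<.1129:
    s+=.0003
    bot.servo_line(p0+D*s,ori=q,velocity=.006)
    f=wf(get_obs,bot,5,.005)-f0;o=get_obs();print(round(s*1000,1),"pull",round(-f@D,2),"n",round(np.linalg.norm(f),2),f.round(1),round((o["position"]-p0)@D*1000,2),round(o["time_s"],2))
    if np.linalg.norm(f)>11: break
np.save("s.npy",s)
E
```

```text
110.3 pull 9.07 n 9.59 [ 8.5 -1.3  4.2] 108.22 34.36
110.6 pull 9.5 n 10.02 [ 8.7 -1.8  4.6] 108.42 34.65
110.9 pull 9.56 n 10.19 [ 9.1 -1.4  4.3] 108.55 34.94
111.2 pull 10.24 n 10.8 [ 9.6 -1.   4.8] 108.6 35.23
111.5 pull 10.51 n 11.04 [ 9.7 -1.3  5.1] 108.68 35.52
```

```bash
python3 - <<'E'
from workcell import bot,hand,kinematics,get_obs,vision
from h import *
f0=np.load("f0.npy");q=tool_q(RR,1);o=get_obs();p=o["position"]
def rd(t):
    f=wf(get_obs,bot,4,.005)-f0;o=get_obs();print(t,f.round(2),((o["position"]-p)@RR).round(4),round(o["time_s"],2));return f
for k in (.004,.008):
    bot.servo_line(p+RR[:,0]*k,ori=q,velocity=.03);rd(k)
c=p+RR[:,0]*.008
snap(vision,"top","x_top",(285,140,385,215))
for h in (.012,.025):
    bot.servo_line(c+RR[:,2]*h,ori=q,velocity=.05);f=rd(h)
    if np.linalg.norm(f)>3: print("STOP");break
else:
    bot.servo_line(c+RR[:,2]*.07,ori=q,velocity=.1);rd("up")
snap(vision,"top","y_top",(285,140,385,215))
E
```

```text
0.004 [0.5  0.13 1.43] [ 0.003   0.0002 -0.0003] 35.93
0.008 [-0.1  -0.18  0.29] [ 0.0077  0.0001 -0.0001] 36.25
0.012 [0.2  0.37 0.27] [ 0.0083 -0.0001  0.0123] 36.73
0.025 [ 0.15 -0.12  0.29] [ 0.0082 -0.      0.0252] 37.17
up [-0.14 -0.25  0.05] [0.0077 0.     0.0697] 37.8
```

View pics/y_top.png

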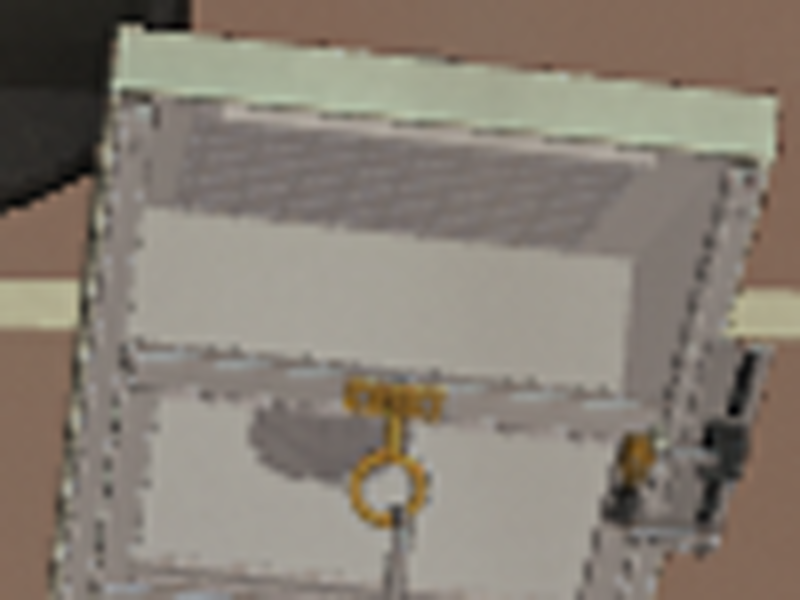

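```bash
python3 - <<'E'
from workcell import bot,hand,kinematics,get_obs,vision
from h import *
Rp=pole_R(YREST,0);q=tool_q(Rp,1)
bot.reach(REST_TCP+[0,0,.16],q)
bot.dwell(.15)
o=get_obs();print(o["time_s"],o["position"],o["gripper_width"],o["wrist_force"])
snap(vision,"wrist","z_wrist")
snap(vision,"scene","z_scene",(185,160,285,250))
E
python3 - <<'E'
import cv2,numpy as np
a=np.load('pics/g0.npz')['frame'];b=np.load('pics/z_wrist.npz')['frame']
im=np.hstack([a[60:380,220:330,::-1],b[60:380,220:330,::-1]]);cv2.imwrite('pics/cmp2.png',cv2.resize(im,None,fx=1.85,fy=1.85))
E
```

```text
39.3333 [0.44537904 0.25032438 0.21439357] 0.017023355037749745 [ 0.01168044  0.53233795 -0.59742672]
```

View pics/cmp2.png

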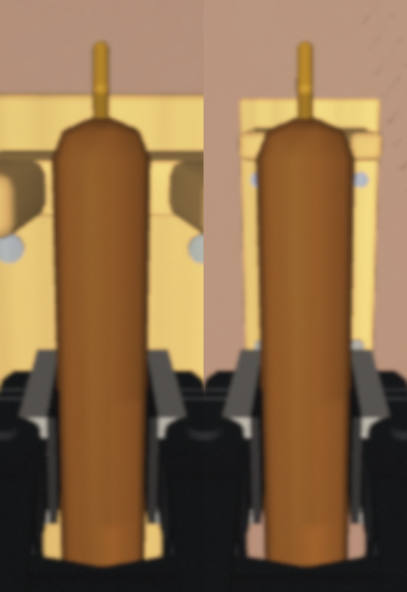

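View pics/z_scene.png

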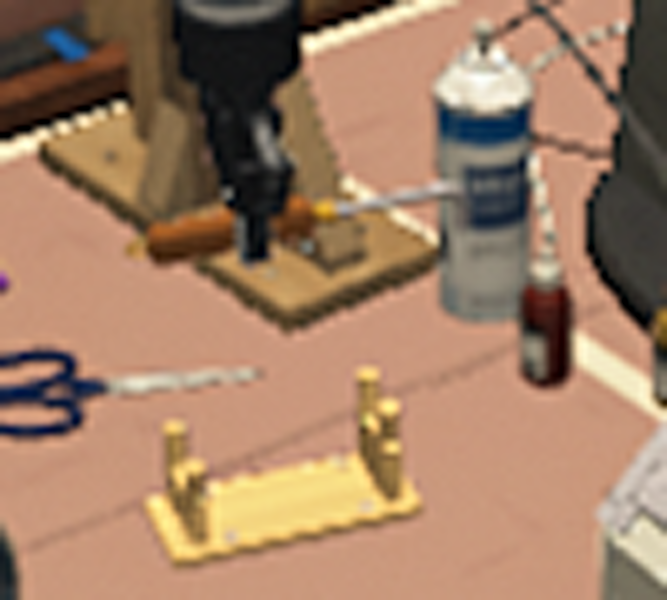

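The left and right wrist crops match, with the butt at row ~118 in both, so the pole hasn't slipped in the hand. It sits level over the rest with the hook at the right end. Lowering it now.

```bash
python3 - <<'E'
from workcell import bot,hand,kinematics,get_obs,vision
from h import *
Rp=pole_R(YREST,0);q=tool_q(Rp,1);fz=wf(get_obs,bot,6)
bot.servo_line(REST_TCP+[0,0,.03],ori=q,velocity=.12)
for h in (.015,.006,.002,.0005):
    bot.servo_line(REST_TCP+[0,0,h],ori=q,velocity=.04)
    f=wf(get_obs,bot,3,.005)-fz;o=get_obs();print(h,f.round(2),o["position"].round(4),round(o["time_s"],2))
    if np.linalg.norm(f)>8: print("STOP");break
snap(vision,"wrist","l_wrist")
E
```

```text
0.015 [ 0.02  0.5  -0.4 ] [0.445  0.2513 0.0691] 41.27
0.006 [ 0.21  0.27 -0.06] [0.445  0.2513 0.0601] 41.67
0.002 [-0.7   0.11  0.09] [0.445  0.2513 0.0561] 41.94
0.0005 [ 0.11  0.09 -0.18] [0.4451 0.2514 0.0548] 42.22
```

View pics/l_wrist.png

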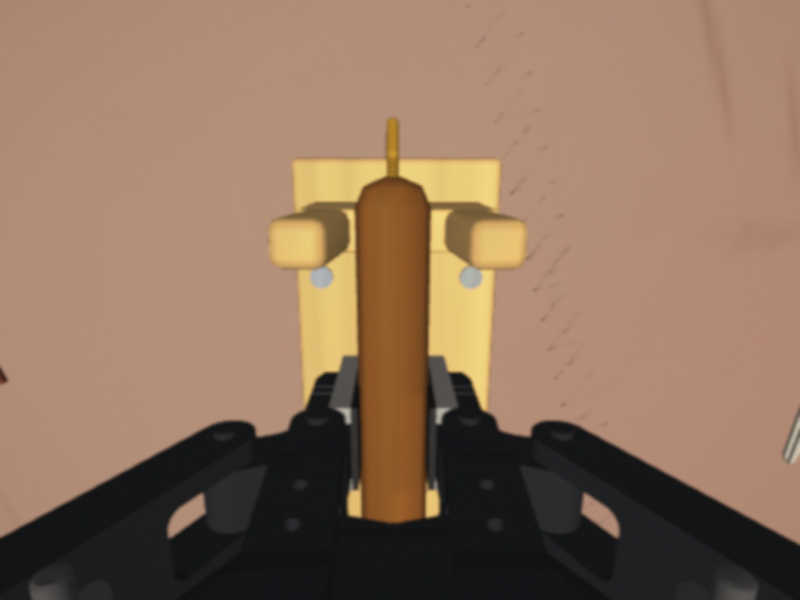

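The picture matches the one taken at pick-up. I'll lower the last bit, release, retreat, and check the catch from above.

```bash
python3 - <<'E'
from workcell import bot,hand,kinematics,get_obs,vision
from h import *
Rp=pole_R(YREST,0);q=tool_q(Rp,1)
bot.servo_line(REST_TCP,ori=q,velocity=.03)
hand.move_gripper(.03);hand.move_gripper(.085)
bot.servo_line(REST_TCP+[-.02,.006,.17],ori=q,velocity=.2)
snap(vision,"wrist","m_wrist")
Rb=pole_R(np.radians(-6),0);c=np.array([.615,-.22,.25])
bot.reach(c+Rb@[.07,0.02,.20],tool_q(Rb,1));bot.dwell(.15)
snap(vision,"wrist","k_wrist");snap(vision,"wrist","k_crop",(60,20,360,220))
print(get_obs()["time_s"],get_obs()["gripper_width"])
E
```

```text
46.775 0.08516013051661656
```

View pics/m_wrist.png

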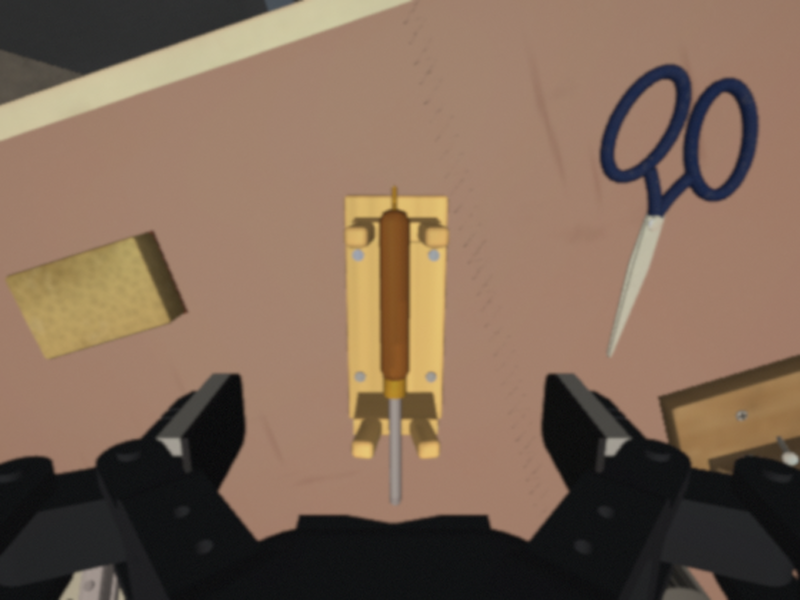

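View pics/k_crop.png

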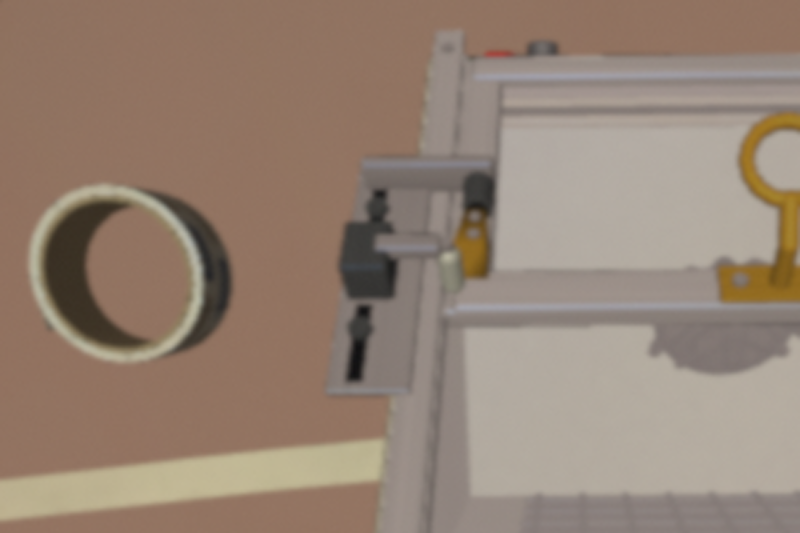

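```bash
python3 - <<'E'
from h import *
a=load("r0");b=load("k_wrist")
def big(r,c,hw,fx):
    x,y=map(int,c);f=r["frame"][y-hw:y+hw,x-hw:x+hw,::-1];return cv2.resize(f,None,fx=fx,fy=fx,interpolation=cv2.INTER_CUBIC)
ca=(118,72);cb=(60+425/2.667,20+250/2.667);print(ca,cb)
cv2.imwrite("pics/cmp3.png",np.hstack([big(a,ca,30,6.5),big(b,cb,30,6.5)]))
# homographic transfer of points at depth plane of slope: use known world pts
for n,p in dict(roller=[.6209,-.2473,.215],housing=[.6128,-.2794,.2133]).items(): print(n,proj(a,p),proj(b,p))
E
```

```text
(118, 72) (219.35508061492314, 113.73828271466067)
roller [[128.32424006  74.46876114]] [[228.07195067 121.14051356]]
housing [[95.46489758 69.57308084]] [[195.37574147 116.22656192]]
```

View pics/cmp3.png

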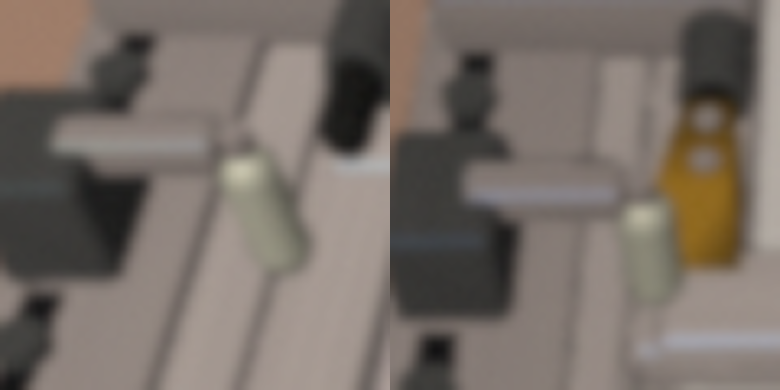

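```bash
python3 - <<'E'
from workcell import hand_in,get_obs
print(get_obs()["time_s"]);print(hand_in())
E
```

```text
46.775
the job is handed in; nothing more can be done
None
```

I took the hook pole from its plywood rest, hooked the ring, drew the front down about 0.1 m and laid the pole back, then handed in at 46.8 s. No verdict was reported.

- **Pull:** The highest load I read was about 11.0 N, against the 16 N limit. At that point a further 0.3 mm of pull moved the arm only about 0.08 mm, so I took the buffer as near solid and stopped.
- **Catch:** In the last close wrist view the roller stands out from its sleeve to within about 0.3 mm of where it started, beside the rear taper of the keeper. The keeper is against the buffer. Before I unhooked, the top view also showed the roller back out.
- **Unhooking:** The hook came out with at most about 1.5 N of force, and the front stayed where I left it.
- **Pole:** It lies in the plywood rest as it did before, hook end the same way and level. The wrist picture just before release matched the one at pick-up, with no sign of slip in the hand. The gripper is open and clear.

Two things stayed loose: I judged buffer travel only from force and motion, not by direct measurement. The pull also stayed flat at 5.4 to 6 N over several millimetres before rising, which I put down to the catch dropping in. I took no separate final picture of all the bystanders, but none were in the path.

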